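Make up the hub kit and the gearbox kit

ROBOT

A 7-joint arm with a two-finger parallel gripper is mounted at the origin on the work surface. World frame = base frame: x ahead of the robot, y to its left, z up, the work surface at z = 0. Lengths are in m, angles in degrees, forces in N, time in s.
With the tool pointing down it reaches from about 0.425 to 1.025 m from the base axis. Payload 9.4 kg.
Tool frame: the origin (TCP) lies midway between the tips of the shut fingers; the grasp point (between the pads) lies 19 mm behind it; z points along the fingers, y is the line along which they close (so a half turn about z gives the same grasp; the last joint's range is limited). The gripper opens to 85 mm and grips with 20 to 120 N. Pads are 22 mm wide; open, the fingers measure 114 mm over their backs; the gripper's body (76 mm by 85 mm) begins 54 mm behind the grasp point. The pads swing forward as they close: fully open they stand 13 mm farther back than shut.
Start: joints at [-75.327, 34.337, -0.143, 91.639, 0.103, 54.024, -4.572], TCP at [0.237, 0.685, 0.231] pointing down, gripper open.
Joint ranges: [-147.43, 147.43], [-19.82, 112.94], [-74.19, 73.91], [6.32, 146.72], [-59.91, 239.91], [6.04, 106.73], [-150.56, 150.56]. Speed limits (degrees/s): [127.2, 127.2, 172.46, 172.46, 180, 180, 180].

INTERFACE

Orientations are given as [roll, pitch, yaw] about the fixed x, y, z axes, in that order (R = Rz(yaw) Ry(pitch) Rx(roll)).
In Python, from workcell import bot gives the robot as it stands.
- The arm moves only by the shell command python3 -m pendant 'ROWS' [FORCE]. ROWS is JSON, a list of rows, each a list of 5 numbers: the opening, from 0 (shut) to 1 (fully open), then the shift along the tool's x, y, z in m, then the turn about the tool's z in degrees. In form: [[gripper, dx, dy, dz, roll], ...]. A call has 1 to 8 rows; each row is the pose to reach, as a shift and turn from the pose commanded when the call began, along the tool's axes at that moment; what a row does not reach only later rows make up. A row lasts 1/10 s, in which the tool goes at most 50 mm and 8.59 degrees, less where a joint would pass 70% of its speed; a pose out of reach is approached as far as the arm can. A call with a gripper value outside its range is refused whole. The fingers move at their own pace and stop on an object; FORCE is the grip in N (left out, the last holds). Time passes only in rows, so rows that repeat a pose let the fingers close. It gives the time, the measured TCP pose, the force, the opening and the grip force at its end, in the units of the state.
- bot.state(): the state, without advancing time (a new reading comes with each control period).
- bot.read_camera(name): name is "scene" or "top"; returns (picture, depth): 384x512x3 uint8, red, green, blue; 384x512 float32, m along the optical axis (not along the pixel's ray), 0 where there is no reading.
- bot.camera_info(name): a dict with "fx", "fy", "cx", "cy" (pixels), "extrinsics" (4x4, takes a point from world to camera coordinates). Camera axes: x right, y up, looking along -z (the intrinsics and any distortion apply to the point x, -y, -z); pixel columns grow to the right and rows downward; lengths in m; the calibration is good to about 2 mm. A picture is of the moment at which its call begins. camera_info takes no time and is no camera call.
- bot.sign_off(): hands the job in; it is judged then, once.
The state is a dict: "clock": time; "qpos": joint angles; "dq": joint speeds; "effort": joint torques, N m; "position": TCP position; "tcp_rot": TCP orientation; "wrist_force": force on the tool from outside, world axes, zero at the start; "wrist_torque": the same for the moment, N m; "finger_gap": finger opening in m; "grasp_force": force on a finger pad.
Only numpy, scipy, OpenCV 4.12 (cv2) and the standard library are available. Lean on these libraries where they do the work, as an engineer would, in place of code of your own. Each camera call takes 0.05 s, during which the arm holds its last target. There are 200 camera calls.

TASK

Make up two repair kits from the parts laid out on the bench: the large bright ball bearing, the black oil seal and the castle nut go in the blue tray; the small ball bearing and the bronze bush go in the red tray, beside the aluminium collar it already holds. Put one part in each compartment, set down rather than dropped, lying flat on the tray's floor the same way up as now (the bush standing on its flange). Leave the rusty old bearing, the universal joint cross and the collar where they are.

Things in the scene. Friction and masses are not known exactly. Their poses are not given: they have to be found in the camera images.
- tray_blue: Blue kit tray, fixed, open, 234 mm long (x axis) by 116 wide (y) by 26 high, walls and floor 3 mm; two cross walls, tops 23 mm above the table, make three compartments 74 mm (x) by 110 mm (y) inside, centred at x = -77, 0, +77 mm, y = 0. Origin: centre of its underside, on the table; z up. Empty at the start.
- tray_red: Red kit tray, fixed, open, 234 mm long (x axis) by 116 wide (y) by 26 high, walls and floor 3 mm; two cross walls, tops 23 mm above the table, make three compartments 74 mm (x) by 110 mm (y) inside, centred at x = -77, 0, +77 mm, y = 0. Origin: centre of its underside, on the table; z up. Collar in the middle compartment, the two end ones empty.
- bearing_large: Large, bright steel ball bearing lying flat: ring of 55 mm outer diameter, 30 mm bore, 14 mm high, 0.13 kg. Origin: centre of its underside; z up along its axis.
- seal: Black rubber oil seal lying flat (steel-cased, rigid): ring of 50 mm outer diameter, 30 mm bore, 10 mm high, 0.03 kg. Origin: centre of its underside; z up along its axis.
- nut: Brass-yellow hexagonal castle nut, slots upward: 36 mm across flats, 42 mm across corners, 17 mm high and 26 mm to the top of the slotted crown (33 mm across), 0.14 kg. Origin: centre of its underside; z up along its axis; its x axis is square to one pair of flats (the others at 60 and 120 degrees).
- bearing_small: Small, bright steel ball bearing lying flat: ring of 35 mm outer diameter, 15 mm bore, 12 mm high, 0.05 kg. Origin: centre of its underside; z up along its axis.
- bush: Copper-coloured bronze bush standing on its flange: tube of 32 mm outer diameter, 38 mm high, with a flange of 41 mm diameter and 4 mm thick at the bottom, 0.13 kg. Origin: centre of its underside; z up along its axis.
- bearing_rusty: Old ball bearing, rusty dark brown, of the same size as the large bright one (55 mm diameter, 14 mm high), lying flat among the parts; not wanted, stays where it is. Origin: centre of its underside.
- uj_cross: Universal joint cross of steel lying flat among the parts: four arms ending in round cups, 78 mm from cup to cup along its x and y axes, cups 23 mm thick, 23 mm high; not wanted, stays where it is. Origin: centre of its underside (middle of the cross).
- collar: Aluminium spacer collar, 48 mm outer diameter, 26 mm high, already in the middle compartment of the red tray; stays there. Origin: centre of its underside, on the tray's floor.

How it is judged:
By the outcome, as a careful person would: the job done as asked, in the order asked, and still so for the second after the job is handed in, with the robot touching nothing.
It also fails if it takes over 109 s, if anything falls off the work surface, if the arm or the gripper's body presses on something with over 40 N, if the wrist force passes 120 N, or if a joint passes its speed limit or range.

## Working session

There is one attempt and no reset: what is moved stays moved. The work goes in short steps, Python scripts to look and compute and a shell command to move; the robot and the scene stay as the last step left them, time stands still between calls to the robot, and variables do not carry over. Pictures are saved under pics/ and viewed, at most 14 in all, crops included, and the job is handed in when it is done.

```bash
mkdir -p pics; ls; python3 - <<'E'
from workcell import bot
import cv2,numpy as np
s=bot.state();print(s)
for n in("top","scene"):
    p,d=bot.read_camera(n);i=bot.camera_info(n);print(n,i)
    np.savez(f"pics/{n}0.npz",p=p,d=d)
    cv2.imwrite(f"pics/{n}0.png",cv2.resize(p[...,::-1],(800,600)))
E
```

```text
pics
{'clock': 0.0, 'qpos': array([-75.32603043,  34.38573192,  -0.146387  ,  91.6793476 ,
         0.10244396,  54.02312523,  -4.57069792]), 'dq': array([-0.10886269,  0.01038373,  0.03881905, -0.08620014,  0.0101192 ,
        0.02074324,  0.00914773]), 'effort': array([ 1.85468685e-03, -7.76456022e+01,  1.56524789e+00, -2.58002883e+01,
        1.23700791e-02,  9.16875957e-03,  8.78959071e-06]), 'position': array([0.23671315, 0.68478746, 0.23041132]), 'tcp_rot': array([-1.79912217e+02,  7.15500741e-03,  1.60936453e+02]), 'wrist_force': array([ 0.73823525, -0.86470538,  0.13052975]), 'wrist_torque': array([-0.02514058, -0.01488224,  0.00331112]), 'grasp_force': 0.0, 'finger_gap': 0.08537646282724083}
top {'fx': 445.58103298493353, 'fy': 445.58103298493353, 'cx': 246.2508642836678, 'cy': 183.6123521353784, 'extrinsics': array([[ 0.10529232, -0.99441914, -0.00664083, -0.03774404],
       [ 0.97106456,  0.10137543,  0.21623285, -0.55131103],
       [-0.21435287, -0.02921633,  0.97631924, -0.83104801],
       [ 0.        ,  0.        ,  0.        ,  1.        ]])}
scene {'fx': 465.25871910839015, 'fy': 465.25871910839015, 'cx': 253.479378868536, 'cy': 194.02583073544082, 'extrinsics': array([[ 0.89543983,  0.44510291,  0.00842061, -0.51794205],
       [-0.2631606 ,  0.51396995,  0.81644436,  0.0945627 ],
       [ 0.35907382, -0.73329277,  0.57736271, -1.30954577],
       [ 0.        ,  0.        ,  0.        ,  1.        ]])}
```

View pics/top0.png

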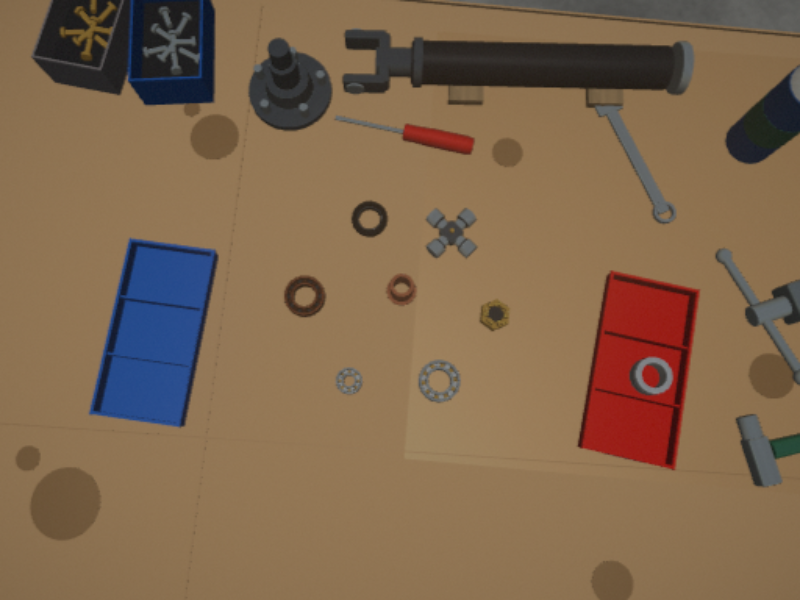

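View pics/scene0.png

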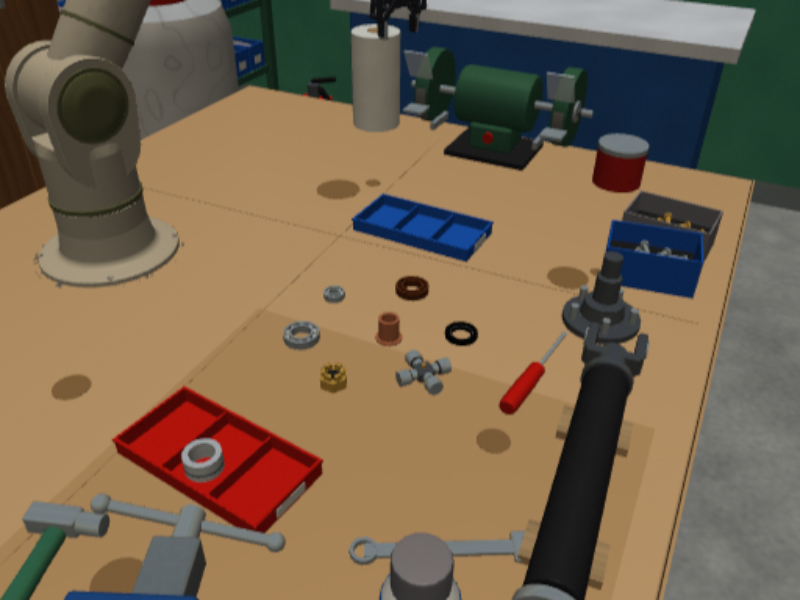

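The top view (800x600 scale) shows the large bearing at (439,381), the small one at (348,381), the bush at (401,289), the nut at (495,315) and the seal at (369,218). The rusty bearing is at (305,296) and the cross at (451,232). The blue tray is on the left at about (153,332), and the red one on the right at about (639,370) with the collar at (653,376). The scene view agrees, with everything the right way up.

```bash
cat > h.py <<'E'
import numpy as np,cv2
from workcell import bot
def cam(n):
    i=bot.camera_info(n);E=np.array(i["extrinsics"]);return i,E
def rays(n,uv):
    i,E=cam(n);uv=np.atleast_2d(uv).astype(float)
    c=np.c_[(uv[:,0]-i["cx"])/i["fx"],-(uv[:,1]-i["cy"])/i["fy"],-np.ones(len(uv))]
    return -E[:3,:3].T@E[:3,3],c@E[:3,:3]
def onplane(n,uv,z):
    o,r=rays(n,uv);return o+r*((z-o[2])/r[:,2])[:,None]
def cloud(n,d):
    v,u=np.mgrid[:384,:512];o,r=rays(n,np.c_[u.ravel(),v.ravel()])
    return (o+r*d.reshape(-1,1)).reshape(384,512,3)
E
python3 - <<'E'
from h import *
f=np.load("pics/top0.npz");p,d=f["p"],f["d"];X=cloud("top",d)
print("table z",np.median(X[260:290,200:380,2]),np.std(X[260:290,200:380,2]))
objs=dict(large=(439,381,.014),seal=(369,218,.010),nut=(495,315,.026),small=(348,381,.012),bush=(401,289,.038),rusty=(305,296,.014),cross=(451,232,.023),collar=(653,376,.029))
hsv=cv2.cvtColor(p,cv2.COLOR_RGB2HSV)
for n,(u,v,h) in objs.items():
    u,v=u/1.5625,v/1.5625;r=32
    sl=np.s_[int(v)-r:int(v)+r,int(u)-r:int(u)+r]
    lo=.55*h if n!="collar" else .0275
    m=((X[sl][...,2]>lo)&(d[sl]>0)).astype(np.uint8)
    k,lab,st,ce=cv2.connectedComponentsWithStats(m)
    c0=np.array([r,r]); j=1+np.argmin([np.linalg.norm(c-c0)-.02*s[4] for c,s in zip(ce[1:],st[1:])])
    vv,uu=np.nonzero(lab==j);uv=np.c_[uu+int(u)-r,vv+int(v)-r]
    P=onplane("top",uv,h)[:,:2]
    (c,rad)=cv2.minEnclosingCircle(P.astype(np.float32)*1000)
    Z=X[uv[:,1],uv[:,0],2]
    print(n,"circ",np.round(c,1),"dia",round(2*rad,1),"n",len(uv),"ztop",np.round(np.percentile(Z,[50,90])*1000,1),"medxy",np.round(np.mean((P.min(0),P.max(0)),0)*1000,1),np.round(np.ptp(P,0)*1000,1))
for n,hl in(("blue",lambda h:(h>105)&(h<130)),("red",lambda h:(h<6)|(h>174))):
    m=(hl(hsv[...,0])&(hsv[...,1]>150)&(hsv[...,2]>60))
    m[:140]=0
    k,lab,st,ce=cv2.connectedComponentsWithStats(m.astype(np.uint8));j=1+np.argmax(st[1:,4])
    print(n,st[j])
    m=lab==j; P=onplane("top",np.argwhere(m)[:,::-1],.026)[:,:2]
    q=cv2.minAreaRect(P.astype(np.float32)*1000);print("rect",q)
    mm=m&(X[...,2]>.020);P2=X[mm][:,:2];print("rim cloud",cv2.minAreaRect(P2.astype(np.float32)*1000),np.percentile(X[mm][:,2],[50,90]))
E
```

```text
table z 0.0008621521984549241 0.05513283117754021
large circ [445.6 -62.4] dia 54.9 n 374 ztop [13.3 16.3] medxy [446.1 -62.4] [53.8 53.9]
seal circ [658.8  53.3] dia 50.5 n 265 ztop [ 9.8 12.4] medxy [658.4  53.8] [48.8 48.6]
nut circ [ 539.5 -127.4] dia 40.1 n 258 ztop [18.8 27. ] medxy [ 539.5 -127. ] [40.1 35.3]
small circ [433.6  55.6] dia 34.6 n 179 ztop [11.9 14.3] medxy [433.9  55.8] [33.3 33.8]
bush circ [560.7  -1. ] dia 34.6 n 136 ztop [37.7 40.1] medxy [560.7  -0.8] [34.3 29.8]
rusty circ [540.2 128.3] dia 55.6 n 373 ztop [13.7 16.2] medxy [540.6 128.4] [54.8 54.3]
cross circ [647.  -60.1] dia 80.4 n 591 ztop [20.4 24.1] medxy [646.1 -59.7] [72.5 72.8]
collar circ [ 480.6 -334.6] dia 48.2 n 218 ztop [29.5 31.3] medxy [ 480.5 -334.6] [46.9 48. ]
blue [  58  153   79  120 6049]
rect ((471.3226318359375, 317.37738037109375), (118.43772888183594, 234.20529174804688), 87.95265197753906)
rim cloud ((467.31365966796875, 184.35372924804688), (386.72503662109375, 234.37100219726562), 88.2884521484375) [0.02623294 0.02893025]
red [ 371  173   76  127 6146]
rect ((489.7515869140625, -318.1055908203125), (121.97492980957031, 236.18646240234375), 82.9454574584961)
rim cloud ((488.16497802734375, -198.553955078125), (248.33143615722656, 388.8980407714844), 0.8300901055335999) [0.02520955 0.02814475]
```

```bash
python3 - <<'E'
from h import *
f=np.load("pics/scene0.npz");p,d=f["p"],f["d"];X=cloud("scene",d)
i,E=cam("scene")
def proj(P):
    c=E[:3,:3]@P+E[:3,3];return np.array([i["cx"]+i["fx"]*c[0]/-c[2],i["cy"]-i["fy"]*c[1]/-c[2]])
objs=dict(large=(445.8,-62.4,14),seal=(658.6,53.5,10),nut=(539.5,-127.2,26),small=(433.8,55.7,12),bush=(560.7,-.9,38),collar=(480.5,-334.6,29))
for n,(x,y,h) in objs.items():
    m=(np.hypot(X[...,0]*1e3-x,X[...,1]*1e3-y)<45)&(np.abs(X[...,2]*1e3-h)<(3.5 if n!="nut" else 6))&(d>0)
    if n=="collar": m&=X[...,2]>.026
    P=X[m]*1e3;uv=np.argwhere(m)[:,::-1];Q=onplane("scene",uv,h/1e3)[:,:2]*1e3
    (c,r)=cv2.minEnclosingCircle(Q.astype(np.float32));print(n,len(P),"mid",np.round(c,1),"dia",round(2*r,1))
# nut orientation
for cn in("top","scene"):
    f=np.load(f"pics/{cn}0.npz");p,d=f["p"],f["d"];X=cloud(cn,d)
    hsv=cv2.cvtColor(p,cv2.COLOR_RGB2HSV)
    near=np.hypot(X[...,0]-.5395,X[...,1]+.1272)<.035
    m=(near&(X[...,2]>.006)).astype(np.uint8)
    vv,uu=np.nonzero(m);b=[uu.min()-8,uu.max()+8,vv.min()-8,vv.max()+8]
    cv2.imwrite(f"pics/nut_{cn}.png",cv2.resize(p[b[2]:b[3],b[0]:b[1],::-1],None,fx=12,fy=12,interpolation=cv2.INTER_CUBIC))
    print(cn,"crop origin",b)
    c=max(cv2.findContours(m,cv2.RETR_EXTERNAL,cv2.CHAIN_APPROX_NONE)[0],key=cv2.contourArea)[:,0]
    Q=onplane(cn,c,.017)[:,:2]*1e3;q0=Q.mean(0)
    M=cv2.moments((Q).astype(np.float32).reshape(-1,1,2));q0=np.array([M["m10"],M["m01"]])/M["m00"]
    th=np.arctan2(*(Q-q0).T[::-1]);r=np.hypot(*(Q-q0).T);w=np.sum((r-r.mean())*np.exp(-6j*th))/len(r)
    print("corner angle mod60",-np.degrees(np.angle(w))/6%60,abs(w)*2,q0)
E
cd pics; python3 -c "
import cv2,numpy as np
a,b=[cv2.imread(f'nut_{n}.png') for n in('top','scene')];h=max(a.shape[0],b.shape[0])
a,b=[cv2.copyMakeBorder(x,0,h-x.shape[0],0,0,0) for x in(a,b)]
o=np.hstack([a,b])
s=min(1,800/o.shape[1],600/o.shape[0]);o=cv2.resize(o,None,fx=s,fy=s);cv2.imwrite('nuts.png',o);print(o.shape,s)"
```

```text
large 201 mid [447.2 -63.9] dia 60.6
seal 161 mid [661.4  51.8] dia 56.8
nut 94 mid [ 544.1 -129.3] dia 38.2
small 84 mid [438.3  55. ] dia 40.5
bush 75 mid [565.8  -1.3] dia 36.2
collar 280 mid [ 481.9 -346. ] dia 70.9
top crop origin [np.int64(300), np.int64(333), np.int64(183), np.int64(219)]
corner angle mod60 0.9096611848192327 1.0522937876576341 [ 540.34107232 -127.82020755]
scene crop origin [np.int64(197), np.int64(229), np.int64(224), np.int64(257)]
corner angle mod60 16.406968149307236 0.13682143359790283 [ 544.34615262 -129.36684572]
(432, 780, 3) 1
```

View pics/nuts.png

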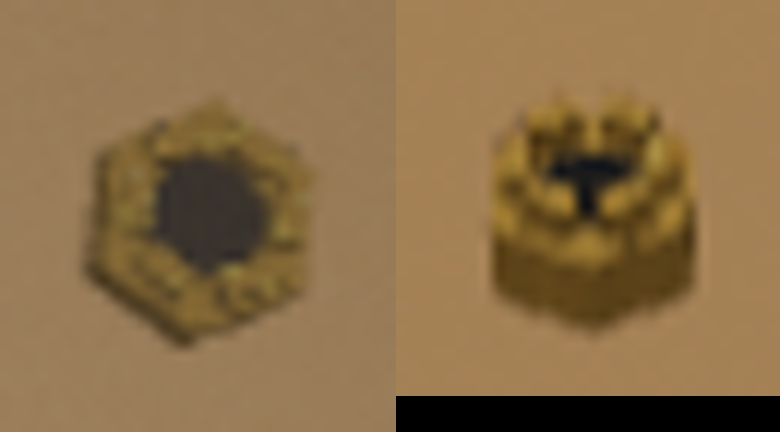

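The left crop is the top view: the hexagon's corners are at about (215,100) and (190,345), which agrees with the computed corner angle of about 1°, so one pair of flats is square to world y. The right crop is the scene view, showing the crown upward. The top-view diameters match the given sizes, so I'll act on those.

```bash
cat > go.py <<'E'
# usage: go.py x y z yaw [x y z yaw ...] (mm, deg): tool-axis shifts from the present pose
import sys
from h import *
from scipy.spatial.transform import Rotation as R
s=bot.state();p=s["position"];r=s["tcp_rot"]
A=R.from_euler("xyz",r,degrees=True).as_matrix()
print(round(s["clock"],2),np.round(p*1e3,1),np.round(r,1),"gap",round(s["finger_gap"]*1e3,1),"F",np.round(s["wrist_force"],1))
a=list(map(float,sys.argv[1:]))
for k in range(0,len(a),4):
    t=np.array(a[k:k+3])/1e3;roll=(r[2]-a[k+3]+180)%360-180
    print(np.round(A.T@(t-p),4),round(roll,1))
E
python3 go.py 500 350 200 178
```

```text
0.1 [236.7 684.8 230.5] [-179.9    0.   160.9] gap 85.4 F [ 0.3 -1.3 -0.3]
[-0.3582 -0.2304  0.0309] -17.1
```

```bash
python3 -m pendant '[[0.8,-0.358,-0.230,0.031,-17.1],[0.8,-0.358,-0.230,0.031,-17.1],[0.8,-0.358,-0.230,0.031,-17.1],[0.8,-0.358,-0.230,0.031,-17.1],[0.8,-0.358,-0.230,0.031,-17.1],[0.8,-0.358,-0.230,0.031,-17.1],[0.8,-0.358,-0.230,0.031,-17.1],[0.8,-0.358,-0.230,0.031,-17.1]]' 40; python3 go.py 446 -62.4 80 178
```

```text
clock: 0.9
position: [0.4845, 0.37, 0.2019]
tcp_rot: [-180.0, -0.0, 178.0]
wrist_force: [1.3, -0.1, 0.4]
finger_gap: 0.0684
grasp_force: 0.0
0.9 [484.5 370.  201.9] [-180.   -0.  178.] gap 68.4 F [ 1.3 -0.1  0.4]
[ 0.0237 -0.4334  0.122 ] 0.0
```

```bash
python3 -m pendant '[[0.8,0.023,-0.42,0.12,0],[0.8,0.023,-0.42,0.12,0],[0.8,0.023,-0.42,0.12,0],[0.8,0.023,-0.42,0.12,0],[0.8,0.023,-0.42,0.12,0],[0.8,0.023,-0.42,0.12,0],[0.8,0.023,-0.42,0.12,0],[0.8,0.023,-0.42,0.12,0]]' ; python3 -m pendant '[[0.8,0,0,0,0],[0.8,0,0,0,0],[0.8,0,0,0,0]]' |head -2; python3 go.py 446 -62.4 0 178
```

```text
clock: 1.7
position: [0.4491, -0.013, 0.092]
tcp_rot: [180.0, 0.0, 178.1]
wrist_force: [1.2, -0.0, -0.4]
finger_gap: 0.0685
grasp_force: 0.0
clock: 2.0
position: [0.4499, -0.0104, 0.0926]
2.0 [449.9 -10.4  92.6] [180.    0.  178.1] gap 68.3 F [0.6 0.2 0.1]
[ 0.0022 -0.0522  0.0926] 0.1
```

```bash
python3 -m pendant '[[0.8,0.002,-0.052,0.03,0],[0.8,0.002,-0.052,0.03,0],[0.8,0.002,-0.052,0.07,0],[0.8,0.002,-0.052,0.085,0],[0.8,0.002,-0.052,0.092,0],[0.8,0.002,-0.052,0.092,0]]' ; python3 -m pendant '[[0.55,0.0,0,0,0],[0.55,0,0,0,0],[0.5,0,0,0,0],[0.4,0,0,0,0],[0.4,0,0,0,0]]' 40; python3 go.py 446 -62.4 0 178
```

```text
clock: 2.6
position: [0.4452, -0.0623, 0.0037]
tcp_rot: [-179.9, -0.2, 178.2]
wrist_force: [0.7, 0.0, -0.2]
finger_gap: 0.0685
grasp_force: 0.0
clock: 3.1
position: [0.4448, -0.0639, 0.0043]
tcp_rot: [-179.8, -0.2, 178.1]
wrist_force: [-0.3, 0.7, 0.4]
finger_gap: 0.0521
grasp_force: 42.2
3.1 [444.8 -63.9   4.3] [-179.8   -0.2  178.1] gap 52.1 F [-0.3  0.7  0.4]
[-0.0012  0.0015  0.0043] 0.1
```

```bash
python3 -m pendant '[[0.4,0,0,-0.03,0],[0.4,0,0,-0.07,0],[0.4,0,0,-0.10,0],[0.4,0,0,-0.10,0],[0.4,0,0,-0.10,0]]' ; cat >shot.py <<'E'
import sys
from h import *
n,u0,u1,v0,v1,k,name=sys.argv[1:];u0,u1,v0,v1,k=map(int,(u0,u1,v0,v1,k))
p,d=bot.read_camera(n);np.savez("pics/last_"+n,p=p,d=d)
cv2.imwrite(f"pics/{name}.png",cv2.resize(p[v0:v1,u0:u1,::-1],None,fx=k,fy=k,interpolation=cv2.INTER_CUBIC))
E
python3 shot.py scene 120 300 110 245 4 lift1; python3 go.py 394 320 90 178 471 317 90 178 548 314.6 90 178
```

```text
clock: 3.6
position: [0.445, -0.0644, 0.1044]
tcp_rot: [-179.8, -0.1, 178.0]
wrist_force: [0.3, -0.2, -2.2]
finger_gap: 0.0518
grasp_force: 43.0
3.65 [444.6 -64.3 103.7] [-179.8   -0.2  178. ] gap 52.4 F [-1.3 -0.1 -1.3]
[0.0639 0.3823 0.0128] 0.0
[-0.0132  0.382   0.0125] 0.0
[-0.0902  0.3823  0.0122] 0.0
```

View pics/lift1.png

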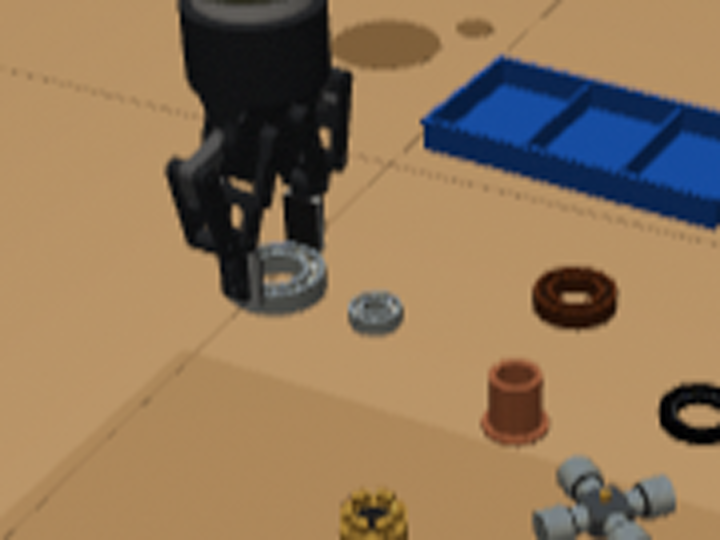

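The bearing is held level. In the crop its upper ring runs from about (250,290) to (327,262), centred near (283,272). I'll cast that centre onto its height to find its offset from the TCP.

```bash
python3 -c "
from h import *
for q in((283,270),(327,268),(283,312)): print(q,np.round(onplane('scene',[(120+q[0]/4,110+q[1]/4)],.1134 if q[1]<300 else .0994)*1e3,1))
# brighter pixels near: ring mask
f=np.load('pics/last_scene.npz');X=cloud('scene',f['d']);m=(abs(X[...,2]-.1134)<.004)&(np.hypot(X[...,0]-.445,X[...,1]+.064)<.045)&(f['p'].min(2)>90)
P=X[m]*1e3;print(len(P),P.min(0),P.max(0),np.median(P,0))
g=np.hypot(*(P[:,:2]-[445,-64]).T)
A=np.c_[2*P[:,:2],np.ones(len(P))];s=np.linalg.lstsq(A,(P[:,:2]**2).sum(1),rcond=None)[0];print(s[:2])
"
```

```text
(283, 270) [[451.6 -61.2 113.4]]
(327, 268) [[472.3 -48.3 113.4]]
(283, 312) [[462.1 -79.4  99.4]]
84 [427.7557955  -86.8765752  109.66102721] [474.06313401 -33.78835897 116.57167295] [458.78195962 -49.72363452 113.77167005]
[448.48015351 -60.9436633 ]
```

```bash
python3 -m pendant '[[0.4,0.067,0.383,0.0,0],[0.4,0.067,0.383,0.0,0],[0.4,0.067,0.383,0,0],[0.4,0.067,0.383,0,0],[0.4,0.067,0.383,0,0],[0.4,0.067,0.383,0,0],[0.4,0.067,0.383,0,0],[0.4,0.067,0.383,0,0]]' ; python3 -m pendant '[[0.4,0,0,0,0],[0.4,0,0,0,0],[0.4,0,0,0,0]]' |head -2; python3 go.py 391 321 30 178 391 321 8 178
```

```text
clock: 4.45
position: [0.3893, 0.3245, 0.1018]
tcp_rot: [-179.8, -0.3, 178.2]
wrist_force: [0.8, -0.1, -1.4]
finger_gap: 0.0524
grasp_force: 43.0
clock: 4.75
position: [0.3905, 0.3197, 0.1021]
4.75 [390.5 319.7 102.1] [-179.7   -0.3  178. ] gap 51.9 F [-0.2 -0.4 -0.9]
[-0.0008  0.0017  0.0721] 0.0
[-0.0009  0.0018  0.0941] 0.0
```

```bash
python3 -m pendant '[[0.4,0,0.001,0.03,0],[0.4,0,0.001,0.06,0],[0.4,0,0.001,0.08,0],[0.4,0,0.001,0.088,0],[0.4,0,0.001,0.091,0],[0.4,0,0.001,0.093,0],[0.4,0,0.001,0.093,0],[0.4,0,0.001,0.093,0]]' ; python3 shot.py scene 200 340 110 180 5 place1;python3 go.py 391 321 8 178
```

```text
clock: 5.55
position: [0.3911, 0.322, 0.011]
tcp_rot: [-179.9, -0.2, 178.0]
wrist_force: [-0.1, 0.8, -0.9]
finger_gap: 0.052
grasp_force: 43.0
5.6 [391.1 322.1  11. ] [-179.9   -0.2  178. ] gap 52.0 F [ 0.1  0.1 -0.6]
[ 0.0001 -0.0011  0.003 ] 0.0
```

View pics/place1.png

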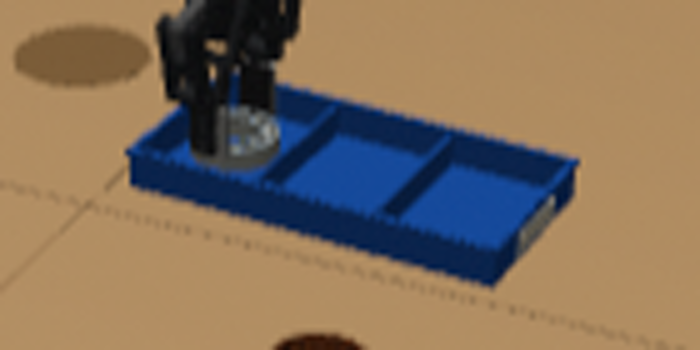

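The bearing at (235,140) is inside the left compartment and clear of the walls. It still needs a few millimetres of lowering until it touches.

```bash
python3 -m pendant '[[0.4,0,0,0.001,0],[0.4,0,0,0.002,0],[0.4,0,0,0.0025,0],[0.4,0,0,0.0025,0],[0.4,0,0,0.0025,0]]'; python3 -m pendant '[[0.4,0,0,0.001,0],[0.4,0,0,0.001,0],[0.4,0,0,0.001,0]]'
```

```text
clock: 6.1
position: [0.3906, 0.3219, 0.0077]
tcp_rot: [-179.8, -0.2, 178.1]
wrist_force: [0.1, -0.5, -1.2]
finger_gap: 0.0523
grasp_force: 43.0
clock: 6.4
position: [0.3907, 0.322, 0.0073]
tcp_rot: [-179.9, -0.2, 178.1]
wrist_force: [-1.4, -0.6, 7.4]
finger_gap: 0.0523
grasp_force: 43.9
```

```bash
python3 -m pendant '[[0.65,0,0,0,0],[0.7,0,0,0,0],[0.75,0,0,0,0],[0.75,0,0,0,0],[0.75,0,0,-0.02,0],[0.75,0,0,-0.05,0],[0.75,0,0,-0.09,0],[0.75,0,0,-0.09,0]]';  python3 go.py 658.5 53.5 80 178
```

```text
clock: 7.2
position: [0.3923, 0.3234, 0.1004]
tcp_rot: [179.9, -0.0, 178.0]
wrist_force: [0.5, -0.3, 0.3]
finger_gap: 0.0639
grasp_force: 0.0
7.2 [392.3 323.4 100.4] [179.9  -0.  178. ] gap 63.9 F [ 0.5 -0.3  0.3]
[-0.2754 -0.2605  0.0201] 0.0
```

```bash
python3 -m pendant '[[0.75,-0.277,-0.260,0.02,0],[0.75,-0.277,-0.260,0.02,0],[0.75,-0.277,-0.260,0.02,0],[0.75,-0.277,-0.260,0.02,0],[0.75,-0.277,-0.260,0.02,0],[0.75,-0.277,-0.260,0.02,0],[0.75,-0.277,-0.260,0.02,0],[0.75,-0.277,-0.260,0.02,0]]' >/dev/null; python3 -m pendant '[[0.75,0,0,0,0],[0.75,0,0,0,0],[0.75,0,0,0,0]]' |head -2; python3 go.py 660 53.5 10 178 660 53.5 0 178
```

```text
clock: 8.3
position: [0.6579, 0.0542, 0.0761]
8.3 [657.9  54.2  76.1] [-179.9   -0.3  178.2] gap 64.1 F [-0.8  0.5  0.1]
[-0.0024 -0.0005  0.0661] 0.2
[-0.0025 -0.0005  0.0761] 0.2
```

```bash
python3 -m pendant '[[0.75,-0.002,0,0.03,0],[0.75,-0.002,0,0.06,0],[0.75,-0.002,0,0.07,0],[0.75,-0.002,0,0.076,0],[0.75,-0.002,0,0.076,0],[0.75,-0.002,0,0.076,0]]'; python3 go.py 660 53.5 0 178
```

```text
clock: 8.9
position: [0.6611, 0.0532, 0.0015]
tcp_rot: [-179.9, -0.1, 178.1]
wrist_force: [0.3, 1.0, 0.9]
finger_gap: 0.0638
grasp_force: 0.0
8.9 [661.1  53.2   1.5] [-1.799e+02 -1.000e-01  1.781e+02] gap 63.8 F [0.3 1.  0.9]
[0.0011 0.0003 0.0015] 0.1
```

```bash
python3 -m pendant '[[0.55,0,0,0.0015,0],[0.5,0,0,0.0015,0],[0.45,0,0,0.0015,0],[0.4,0,0,0.0015,0],[0.4,0,0,0.0015,0]]' 30; python3 -m pendant '[[0.4,0,0,-0.03,0],[0.4,0,0,-0.07,0],[0.4,0,0,-0.10,0],[0.4,0,0,-0.10,0],[0.4,0,0,-0.10,0]]' ;python3 shot.py scene 220 400 110 245 4 lift2;python3 go.py 471 318.6 100 178
```

```text
clock: 9.4
position: [0.6614, 0.0528, 0.0002]
tcp_rot: [-179.9, -0.1, 178.0]
wrist_force: [-1.1, -0.8, 6.5]
finger_gap: 0.0476
grasp_force: 30.9
clock: 9.9
position: [0.6613, 0.0524, 0.0997]
tcp_rot: [-179.8, -0.1, 178.0]
wrist_force: [-0.2, -0.1, -0.7]
finger_gap: 0.0478
grasp_force: 31.6
9.95 [660.7  52.3  98.7] [-179.8   -0.2  178. ] gap 47.8 F [-0.4 -0.8 -1.1]
[ 0.1988  0.2596 -0.0014] 0.0
```

View pics/lift2.png

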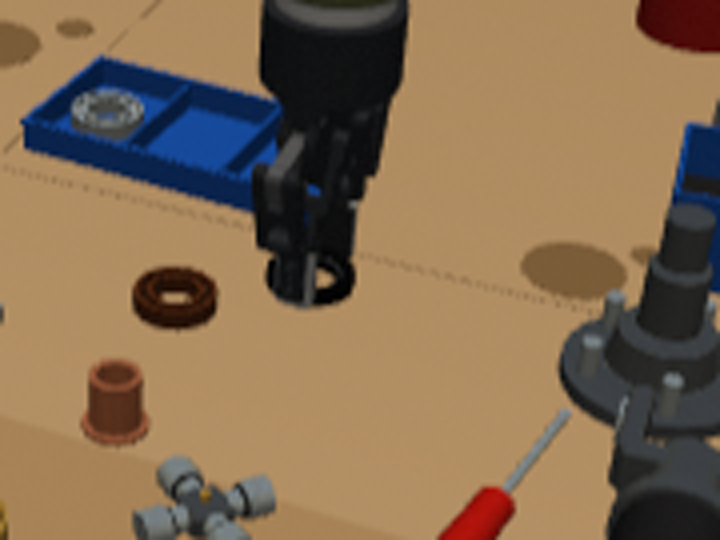

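The seal is held level at (312,278), and the large bearing sits flat in the left blue compartment at (107,112).

```bash
python3 -m pendant '[[0.4,0.199,0.26,0,0],[0.4,0.199,0.26,0,0],[0.4,0.199,0.26,0,0],[0.4,0.199,0.26,0,0],[0.4,0.199,0.26,0,0],[0.4,0.199,0.26,0,0],[0.4,0.199,0.26,0,0],[0.4,0.199,0.26,0,0]]' >/dev/null; python3 -m pendant '[[0.4,0,0,0,0],[0.4,0,0,0,0],[0.4,0,0,0,0]]' |head -2; python3 go.py 471 318.6 5 178
```

```text
clock: 11.05
position: [0.4717, 0.3179, 0.0984]
11.05 [471.7 317.9  98.4] [-179.8   -0.2  177.9] gap 47.8 F [ 1.1 -0.3 -1. ]
[0.0003 0.001  0.0934] -0.1
```

```bash
python3 -m pendant '[[0.4,0,0.001,0.03,0],[0.4,0,0.001,0.06,0],[0.4,0,0.001,0.08,0],[0.4,0,0.001,0.088,0],[0.4,0,0.001,0.090,0],[0.4,0,0.001,0.091,0],[0.4,0,0.001,0.091,0],[0.4,0,0.001,0.091,0]]'; python3 -m pendant '[[0.4,0,0,0.001,0],[0.4,0,0,0.001,0],[0.4,0,0,0.001,0]]'
```

```text
clock: 11.85
position: [0.4712, 0.3204, 0.0088]
tcp_rot: [-179.9, -0.2, 178.0]
wrist_force: [0.4, 0.2, -1.0]
finger_gap: 0.0476
grasp_force: 31.5
clock: 12.15
position: [0.4707, 0.3203, 0.0071]
tcp_rot: [-179.9, -0.2, 178.0]
wrist_force: [-0.2, -0.1, -0.4]
finger_gap: 0.0476
grasp_force: 31.5
```

```bash
python3 -m pendant '[[0.4,0,0,0.001,0],[0.4,0,0,0.002,0],[0.4,0,0,0.002,0],[0.4,0,0,0.002,0]]'; python3 -m pendant '[[0.4,0,0,0.001,0],[0.4,0,0,0.001,0],[0.4,0,0,0.001,0]]'
```

```text
clock: 12.55
position: [0.4706, 0.3202, 0.0049]
tcp_rot: [-179.8, -0.2, 178.1]
wrist_force: [-0.7, -0.0, -0.4]
finger_gap: 0.0476
grasp_force: 31.5
clock: 12.85
position: [0.4706, 0.3202, 0.0039]
tcp_rot: [-179.8, -0.2, 178.0]
wrist_force: [-0.1, -0.0, -0.9]
finger_gap: 0.0476
grasp_force: 31.5
```

```bash
python3 -m pendant '[[0.4,0,0,0.001,0],[0.4,0,0,0.001,0],[0.4,0,0,0.001,0]]'
```

```text
clock: 13.15
position: [0.4707, 0.3203, 0.0031]
tcp_rot: [-179.8, -0.2, 178.0]
wrist_force: [-0.2, -0.4, 4.0]
finger_gap: 0.0476
grasp_force: 31.9
```

```bash
python3 -m pendant '[[0.6,0,0,0,0],[0.65,0,0,0,0],[0.7,0,0,0,0],[0.7,0,0,0,0],[0.7,0,0,-0.02,0],[0.7,0,0,-0.05,0],[0.7,0,0,-0.1,0],[0.7,0,0,-0.1,0]]';  python3 go.py 540.5 -127.3 110 -179
```

```text
clock: 13.95
position: [0.4728, 0.3225, 0.1079]
tcp_rot: [179.9, 0.1, 178.0]
wrist_force: [0.3, 0.4, 0.1]
finger_gap: 0.0598
grasp_force: 0.0
13.95 [472.8 322.5 107.9] [1.799e+02 1.000e-01 1.780e+02] gap 59.8 F [0.3 0.4 0.1]
[-0.0831 -0.4472 -0.0029] -3.0
```

```bash
python3 -m pendant '[[0.7,-0.083,-0.447,0,-3],[0.7,-0.083,-0.447,0,-3],[0.7,-0.083,-0.447,0,-3],[0.7,-0.083,-0.447,0,-3],[0.7,-0.083,-0.447,0,-3],[0.7,-0.083,-0.447,0,-3],[0.7,-0.083,-0.447,0,-3],[0.7,-0.083,-0.447,0,-3]]' >/dev/null; python3 -m pendant '[[0.7,0,-0.05,0,0],[0.7,0,-0.05,0,0],[0.7,0,-0.05,0,0],[0.7,0,-0.05,0,0]]' |head -2; python3 shot.py top 290 350 170 230 8 nut2; python3 go.py 540.5 -127.3 8 -179
```

```text
clock: 15.15
position: [0.5315, -0.124, 0.1039]
15.2 [ 531.7 -123.4  104. ] [-179.9   -0.2 -178.8] gap 60.1 F [0.7 0.5 0. ]
[-0.0091 -0.0039  0.0959] 0.2
```

```bash
python3 -m pendant '[[0.7,-0.009,-0.004,0.02,0],[0.7,-0.009,-0.004,0.055,0],[0.7,-0.009,-0.004,0.085,0],[0.7,-0.009,-0.004,0.097,0],[0.7,-0.009,-0.004,0.099,0],[0.7,-0.009,-0.004,0.099,0],[0.7,-0.009,-0.004,0.099,0]]'; python3 -m pendant '[[0.5,0,0,0,0],[0.45,0,0,0,0],[0.35,0,0,0,0],[0.25,0,0,0,0],[0.25,0,0,0,0],[0.25,0,0,0,0]]' 45
```

```text
clock: 15.9
position: [0.541, -0.1288, 0.006]
tcp_rot: [-179.8, -0.1, -178.9]
wrist_force: [0.6, 0.0, -0.5]
finger_gap: 0.0597
grasp_force: 0.0
clock: 16.5
position: [0.5407, -0.1292, 0.0059]
tcp_rot: [-179.8, -0.1, -179.0]
wrist_force: [-1.1, 0.2, 8.3]
finger_gap: 0.0349
grasp_force: 44.4
```

```bash
python3 -m pendant '[[0.25,0,0,-0.03,0],[0.25,0,0,-0.07,0],[0.25,0,0,-0.10,0],[0.25,0,0,-0.10,0],[0.25,0,0,-0.10,0]]' ;python3 shot.py scene 120 300 130 265 4 lift3;python3 go.py 547 316 106 178
```

```text
clock: 17.0
position: [0.5406, -0.1296, 0.1053]
tcp_rot: [-179.8, -0.2, -179.0]
wrist_force: [-0.7, 0.1, -1.8]
finger_gap: 0.0348
grasp_force: 46.4
17.05 [ 540.1 -129.4  104.5] [-179.8   -0.3 -179. ] gap 34.3 F [ 0.3  0.1 -1.3]
[-0.0147  0.4452 -0.0029] 3.0
```

View pics/lift3.png

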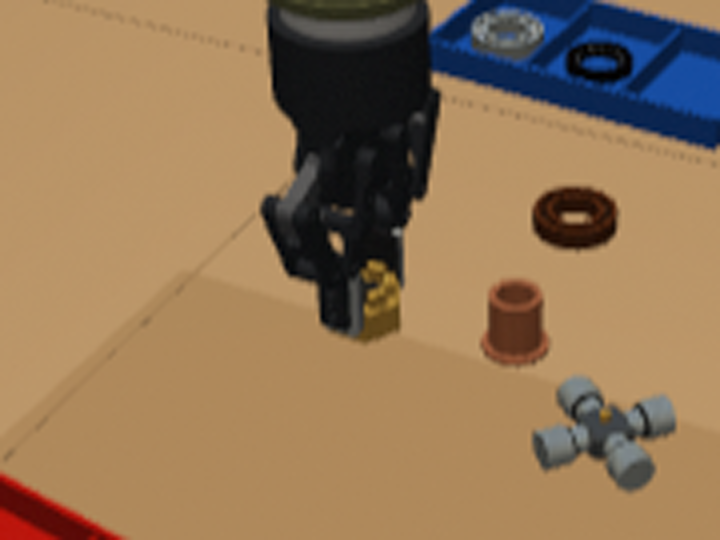

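The nut is held upright at (380,300) with its crown up. The seal at (600,62) lies flat in the middle blue compartment.

```bash
python3 -m pendant '[[0.25,-0.015,0.36,0,3],[0.25,-0.015,0.36,0,3],[0.25,-0.015,0.36,0,3],[0.25,-0.015,0.36,0,3],[0.25,-0.015,0.36,0,3],[0.25,-0.015,0.36,0,3],[0.25,-0.015,0.36,0,3],[0.25,-0.015,0.36,0,3]]' >/dev/null; python3 -m pendant '[[0.25,0,0.085,0,0],[0.25,0,0.085,0,0],[0.25,0,0.085,0,0],[0.25,0,0.085,0,0],[0.25,0,0.085,0,0]]' |head -2; python3 go.py 546 316 12 178
```

```text
clock: 18.35
position: [0.5516, 0.3144, 0.1023]
18.35 [551.6 314.4 102.3] [-179.7   -0.3  178. ] gap 34.7 F [ 0.2 -0.1 -2.1]
[0.0052 0.0019 0.0903] 0.0
```

```bash
python3 -m pendant '[[0.25,0.005,0.002,0.03,0],[0.25,0.005,0.002,0.06,0],[0.25,0.005,0.002,0.08,0],[0.25,0.005,0.002,0.088,0],[0.25,0.005,0.002,0.091,0],[0.25,0.005,0.002,0.092,0],[0.25,0.005,0.002,0.092,0],[0.25,0.005,0.002,0.092,0]]'; python3 -m pendant '[[0.25,0,0,0.001,0],[0.25,0,0,0.001,0],[0.25,0,0,0.001,0]]'
```

```text
clock: 19.15
position: [0.5472, 0.3183, 0.0126]
tcp_rot: [-179.9, -0.1, 178.0]
wrist_force: [0.7, 0.7, -0.3]
finger_gap: 0.0346
grasp_force: 46.3
clock: 19.45
position: [0.5467, 0.3183, 0.0109]
tcp_rot: [-179.9, -0.2, 178.1]
wrist_force: [0.1, -0.1, -1.4]
finger_gap: 0.0347
grasp_force: 46.3
```

```bash
python3 -m pendant '[[0.25,0,0,0.001,0],[0.25,0,0,0.001,0],[0.25,0,0,0.0015,0],[0.25,0,0,0.0015,0]]'; python3 -m pendant '[[0.25,0,0,0.001,0],[0.25,0,0,0.001,0],[0.25,0,0,0.001,0]]'
```

```text
clock: 19.85
position: [0.5466, 0.3182, 0.0091]
tcp_rot: [-179.8, -0.2, 178.1]
wrist_force: [-0.4, 1.0, -1.3]
finger_gap: 0.0348
grasp_force: 46.3
clock: 20.15
position: [0.5466, 0.3182, 0.009]
tcp_rot: [-179.8, -0.2, 178.1]
wrist_force: [-2.3, -1.8, 7.6]
finger_gap: 0.0349
grasp_force: 47.4
```

```bash
python3 -m pendant '[[0.45,0,0,0,0],[0.5,0,0,0,0],[0.55,0,0,0,0],[0.55,0,0,0,0],[0.55,0,0,-0.03,0],[0.55,0,0,-0.06,0],[0.55,0,0,-0.1,0],[0.55,0,0,-0.1,0]]';  python3 go.py 435 55.7 100 173
```

```text
clock: 20.95
position: [0.5489, 0.3204, 0.1129]
tcp_rot: [179.9, 0.1, 178.0]
wrist_force: [0.7, -0.1, -0.4]
finger_gap: 0.0472
grasp_force: 0.0
20.95 [548.9 320.4 112.9] [1.799e+02 1.000e-01 1.780e+02] gap 47.2 F [ 0.7 -0.1 -0.4]
[ 0.1048 -0.2684  0.0122] 5.0
```

```bash
python3 -m pendant '[[0.6,0.104,-0.267,0.012,5],[0.6,0.104,-0.267,0.012,5],[0.6,0.104,-0.267,0.012,5],[0.6,0.104,-0.267,0.012,5],[0.6,0.104,-0.267,0.012,5],[0.6,0.104,-0.267,0.012,5],[0.6,0.104,-0.267,0.012,5],[0.6,0.104,-0.267,0.012,5]]' >/dev/null; python3 -m pendant '[[0.6,0,0,0,0],[0.6,0,0,0,0]]' |head -2; python3 shot.py scene 200 340 100 200 5 blue; python3 go.py 435.5 55.7 3 173
```

```text
clock: 21.95
position: [0.4346, 0.0564, 0.0973]
22.0 [434.5  56.3  97.2] [-179.9   -0.2  173.1] gap 51.2 F [0.9 0.4 0.3]
[-0.0014 -0.0003  0.0942] 0.1
```

View pics/blue.png

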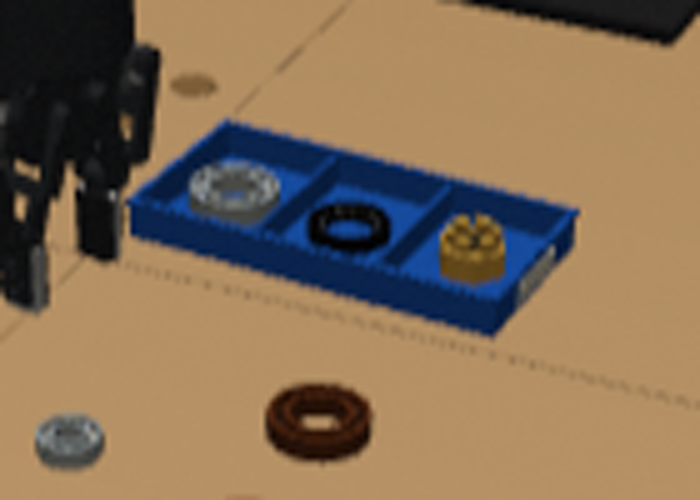

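The blue tray is complete: bearing at (235,190), seal at (348,228) and nut at (472,248), each flat in its own compartment.

```bash
python3 -m pendant '[[0.6,-0.001,0,0.03,0],[0.6,-0.001,0,0.06,0],[0.6,-0.001,0,0.085,0],[0.6,-0.001,0,0.094,0],[0.6,-0.001,0,0.096,0],[0.6,-0.001,0,0.096,0],[0.6,-0.001,0,0.096,0]]'; python3 -m pendant '[[0.45,0,0,0,0],[0.4,0,0,0,0],[0.35,0,0,0,0],[0.25,0,0,0,0],[0.25,0,0,0,0],[0.25,0,0,0,0]]' 35;  python3 -m pendant '[[0.25,0,0,-0.03,0],[0.25,0,0,-0.07,0],[0.25,0,0,-0.10,0],[0.25,0,0,-0.10,0],[0.25,0,0,-0.10,0]]';python3 shot.py scene 120 300 110 245 4 lift4; python3 go.py 412 -311 100 173
```

```text
clock: 22.7
position: [0.4348, 0.0554, 0.0012]
tcp_rot: [-179.9, -0.2, 173.1]
wrist_force: [0.5, -0.0, -0.1]
finger_gap: 0.0515
grasp_force: 0.0
clock: 23.3
position: [0.4349, 0.0549, 0.0019]
tcp_rot: [-179.9, -0.1, 173.0]
wrist_force: [-1.0, -0.0, 6.3]
finger_gap: 0.033
grasp_force: 34.1
clock: 23.8
position: [0.4353, 0.0543, 0.1018]
tcp_rot: [-179.8, -0.1, 172.9]
wrist_force: [-0.9, 0.3, -1.0]
finger_gap: 0.033
grasp_force: 35.1
23.85 [435.   54.3 101.1] [-179.8   -0.2  173. ] gap 32.5 F [ 0.2 -0.1 -0.7]
[-0.0219 -0.3654  0.0023] -0.0
```

View pics/lift4.png

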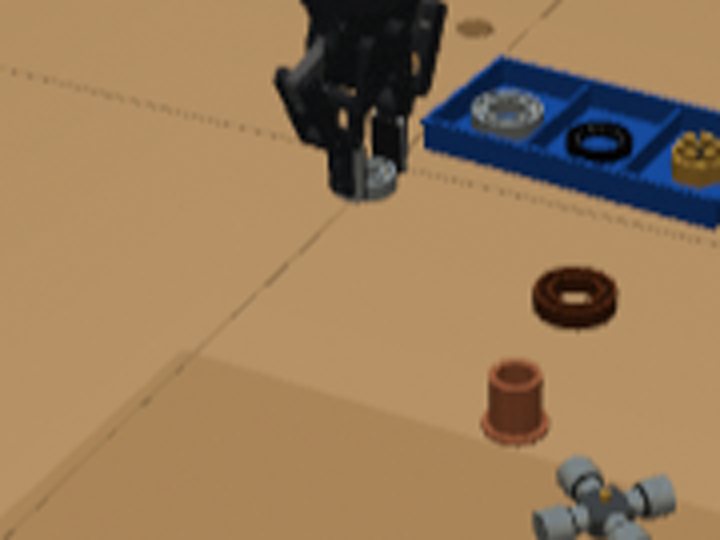

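The small bearing is held level at (370,178).

```bash
python3 -m pendant '[[0.25,-0.022,-0.365,0,0],[0.25,-0.022,-0.365,0,0],[0.25,-0.022,-0.365,0,0],[0.25,-0.022,-0.365,0,0],[0.25,-0.022,-0.365,0,0],[0.25,-0.022,-0.365,0,0],[0.25,-0.022,-0.365,0,0],[0.25,-0.022,-0.365,0,0]]' >/dev/null; python3 -m pendant '[[0.25,0,0,0,0],[0.25,0,0,0,0],[0.25,0,0,0,0]]' |head -2; python3 go.py 412 -311 10 173
```

```text
clock: 24.95
position: [0.4128, -0.3082, 0.1018]
24.95 [ 412.8 -308.2  101.8] [-179.9   -0.3  173.2] gap 32.7 F [ 0.1 -0.7  0.3]
[ 0.     -0.0027  0.0918] 0.2
```

```bash
python3 -m pendant '[[0.25,0,-0.002,0.03,0],[0.25,0,-0.002,0.06,0],[0.25,0,-0.002,0.08,0],[0.25,0,-0.002,0.09,0],[0.25,0,-0.002,0.093,0],[0.25,0,-0.002,0.094,0],[0.25,0,-0.002,0.094,0],[0.25,0,-0.002,0.094,0]]'; python3 shot.py scene 60 220 230 350 5 place4
```

```text
clock: 25.75
position: [0.4123, -0.3125, 0.0091]
tcp_rot: [-179.8, -0.1, 173.0]
wrist_force: [0.1, 1.2, -0.5]
finger_gap: 0.0329
grasp_force: 35.1
```

View pics/place4.png

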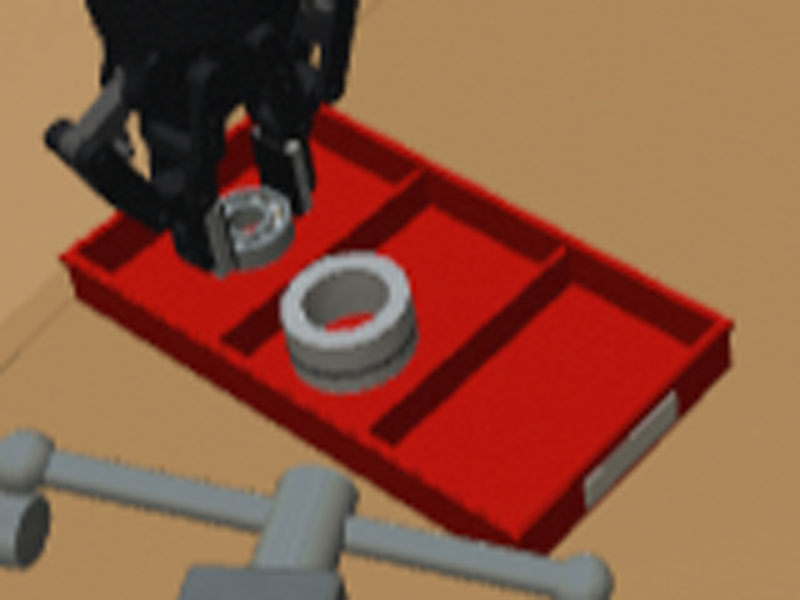

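The small bearing at (250,225) is over the near red compartment, well clear of its walls and of the collar at (350,320). I'll lower it to touch.

```bash
python3 -m pendant '[[0.25,0,0,0.001,0],[0.25,0,0,0.002,0],[0.25,0,0,0.002,0],[0.25,0,0,0.002,0]]'; python3 -m pendant '[[0.25,0,0,0.001,0],[0.25,0,0,0.001,0],[0.25,0,0,0.001,0]]'
```

```text
clock: 26.2
position: [0.412, -0.3122, 0.0063]
tcp_rot: [-179.8, -0.2, 173.0]
wrist_force: [0.8, 0.9, 0.2]
finger_gap: 0.0327
grasp_force: 35.1
clock: 26.5
position: [0.412, -0.3121, 0.0052]
tcp_rot: [-179.8, -0.2, 173.1]
wrist_force: [0.1, -0.4, -0.0]
finger_gap: 0.0328
grasp_force: 35.1
```

```bash
python3 -m pendant '[[0.25,0,0,0.001,0],[0.25,0,0,0.001,0],[0.25,0,0,0.001,0]]'
```

```text
clock: 26.8
position: [0.412, -0.3122, 0.0049]
tcp_rot: [-179.8, -0.2, 173.1]
wrist_force: [-1.3, 1.0, 8.9]
finger_gap: 0.0327
grasp_force: 36.0
```

```bash
python3 -m pendant '[[0.45,0,0,0,0],[0.5,0,0,0,0],[0.5,0,0,0,0],[0.5,0,0,0,0],[0.5,0,0,-0.03,0],[0.5,0,0,-0.06,0],[0.5,0,0,-0.11,0],[0.5,0,0,-0.11,0]]';  python3 go.py 561.5 -1 112 173
```

```text
clock: 27.6
position: [0.4145, -0.3127, 0.1189]
tcp_rot: [-179.7, 0.1, 173.0]
wrist_force: [0.8, 0.3, 1.1]
finger_gap: 0.0429
grasp_force: 0.0
27.6 [ 414.5 -312.7  118.9] [-1.797e+02  1.000e-01  1.730e+02] gap 42.9 F [0.8 0.3 1.1]
[-0.1081  0.3273  0.0052] 0.0
```

```bash
python3 -m pendant '[[0.65,-0.108,0.327,0.003,0],[0.65,-0.108,0.327,0.003,0],[0.65,-0.108,0.327,0.003,0],[0.65,-0.108,0.327,0.003,0],[0.65,-0.108,0.327,0.003,0],[0.65,-0.108,0.327,0.003,0],[0.65,-0.108,0.327,0.003,0],[0.65,-0.108,0.327,0.003,0]]' >/dev/null; python3 -m pendant '[[0.65,0,0,0,0],[0.65,0,0,0,0],[0.65,0,0,0,0]]' |head -2; python3 go.py 562 -1 13 173
```

```text
clock: 28.7
position: [0.5585, -0.0022, 0.1096]
28.7 [558.5  -2.2 109.6] [-179.8   -0.2  172.9] gap 55.4 F [-0.5  0.3  0. ]
[-0.0037  0.002   0.0966] -0.1
```

```bash
python3 -m pendant '[[0.65,-0.004,0.001,0.02,0],[0.65,-0.004,0.001,0.055,0],[0.65,-0.004,0.001,0.085,0],[0.65,-0.004,0.001,0.094,0],[0.65,-0.004,0.001,0.096,0],[0.65,-0.004,0.001,0.096,0],[0.65,-0.004,0.001,0.096,0]]'; python3 -m pendant '[[0.5,0,0,0,0],[0.4,0,0,0,0],[0.35,0,0,0,0],[0.25,0,0,0,0],[0.2,0,0,0,0],[0.2,0,0,0,0]]' 40;  python3 -m pendant '[[0.2,0,0,-0.03,0],[0.2,0,0,-0.07,0],[0.2,0,0,-0.11,0],[0.2,0,0,-0.11,0],[0.2,0,0,-0.11,0]]';python3 shot.py scene 160 320 110 230 5 lift5; python3 go.py 565 -330 115 173
```

```text
clock: 29.4
position: [0.5636, -0.0003, 0.0152]
tcp_rot: [-179.8, -0.1, 173.0]
wrist_force: [0.6, 0.4, -0.2]
finger_gap: 0.0559
grasp_force: 0.0
clock: 30.0
position: [0.5634, -0.0003, 0.0149]
tcp_rot: [-179.8, -0.1, 173.1]
wrist_force: [-1.0, -0.6, 8.3]
finger_gap: 0.0312
grasp_force: 38.9
clock: 30.5
position: [0.5637, -0.0003, 0.1248]
tcp_rot: [-179.8, -0.1, 173.0]
wrist_force: [-0.1, -0.1, -1.9]
finger_gap: 0.0314
grasp_force: 40.2
30.55 [ 5.630e+02 -4.000e-01  1.237e+02] [-179.8   -0.2  173. ] gap 30.7 F [ 0.7  0.2 -2.2]
[-0.0421 -0.3269  0.0098] 0.0
```

View pics/lift5.png

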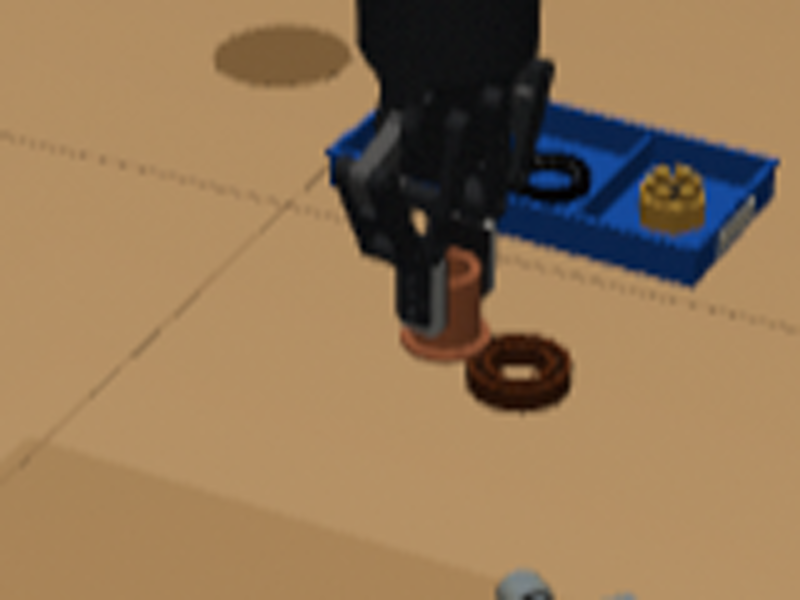

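The bush is held upright at (447,300), with its flange at the bottom.

```bash
python3 -m pendant '[[0.2,-0.042,-0.327,0.008,0],[0.2,-0.042,-0.327,0.008,0],[0.2,-0.042,-0.327,0.008,0],[0.2,-0.042,-0.327,0.008,0],[0.2,-0.042,-0.327,0.008,0],[0.2,-0.042,-0.327,0.008,0],[0.2,-0.042,-0.327,0.008,0],[0.2,-0.042,-0.327,0.008,0]]' >/dev/null; python3 -m pendant '[[0.2,0,0,0,0],[0.2,0,0,0,0],[0.2,0,0,0,0]]' |head -2; python3 go.py 565 -330 21 173
```

```text
clock: 31.65
position: [0.5657, -0.3277, 0.1165]
31.65 [ 565.7 -327.7  116.5] [-179.9   -0.2  173.2] gap 31.1 F [ 0.2 -0.6 -0.9]
[-0.     -0.0021  0.0955] 0.2
```

```bash
python3 -m pendant '[[0.2,0,-0.001,0.03,0],[0.2,0,-0.001,0.06,0],[0.2,0,-0.001,0.08,0],[0.2,0,-0.001,0.09,0],[0.2,0,-0.001,0.094,0],[0.2,0,-0.001,0.096,0],[0.2,0,-0.001,0.096,0],[0.2,0,-0.001,0.096,0]]'; python3 -m pendant '[[0.2,0,0,0.001,0],[0.2,0,0,0.001,0],[0.2,0,0,0.001,0]]'
```

```text
clock: 32.45
position: [0.5654, -0.331, 0.0217]
tcp_rot: [-179.8, -0.1, 173.0]
wrist_force: [0.7, 1.1, -1.0]
finger_gap: 0.0311
grasp_force: 40.2
clock: 32.75
position: [0.565, -0.3309, 0.02]
tcp_rot: [-179.8, -0.2, 173.0]
wrist_force: [-0.4, -0.8, -2.2]
finger_gap: 0.0311
grasp_force: 40.2
```

```bash
python3 -m pendant '[[0.2,0,0,0.001,0],[0.2,0,0,0.001,0],[0.2,0,0,0.0015,0],[0.2,0,0,0.0015,0]]'; python3 -m pendant '[[0.2,0,0,0.001,0],[0.2,0,0,0.001,0],[0.2,0,0,0.001,0]]'
```

```text
clock: 33.15
position: [0.5649, -0.3308, 0.0182]
tcp_rot: [-179.8, -0.2, 173.1]
wrist_force: [0.3, 0.8, 0.5]
finger_gap: 0.0309
grasp_force: 40.2
clock: 33.45
position: [0.5649, -0.3308, 0.018]
tcp_rot: [-179.8, -0.2, 173.1]
wrist_force: [-2.9, 0.5, 6.4]
finger_gap: 0.0314
grasp_force: 40.9
```

```bash
python3 -m pendant '[[0.4,0,0,0,0],[0.5,0,0,0,0],[0.55,0,0,0,0],[0.55,0,0,0,0],[0.55,0,0,-0.03,0],[0.55,0,0,-0.07,0],[0.55,0,0,-0.12,0],[0.55,0,0,-0.12,0]]';  python3 -m pendant '[[0.55,0,0.1,-0.1,0],[0.55,0,0.2,-0.1,0],[0.55,0,0.3,-0.1,0],[0.55,0,0.3,-0.1,0],[0.55,0,0.3,-0.1,0],[0.55,0,0.3,-0.1,0],[0.55,0,0.3,-0.1,0],[0.55,0,0.3,-0.1,0]]'; python3 -m pendant '[[0.55,0,0,0,0],[0.55,0,0,0,0],[0.55,0,0,0,0]]'|head -1; python3 shot.py scene 60 360 110 350 2 final; python3 shot.py top 40 460 120 310 1 finaltop
python3 -c "
import cv2,numpy as np
a=cv2.imread('pics/final.png');b=cv2.resize(cv2.imread('pics/finaltop.png'),None,fx=1,fy=1)
print(a.shape,b.shape)"
```

```text
clock: 34.25
position: [0.5688, -0.3309, 0.1435]
tcp_rot: [-179.7, 0.3, 173.1]
wrist_force: [0.7, 0.6, -0.5]
finger_gap: 0.047
grasp_force: 0.0
clock: 35.05
position: [0.6026, -0.0274, 0.2375]
tcp_rot: [-179.9, -0.1, 173.4]
wrist_force: [-0.2, -0.5, -0.5]
finger_gap: 0.0469
grasp_force: 0.0
clock: 35.35
(480, 600, 3) (190, 420, 3)
```

View pics/final.png

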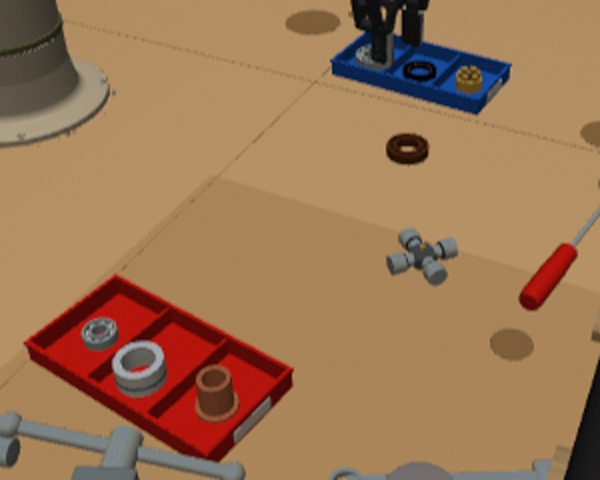

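View pics/finaltop.png

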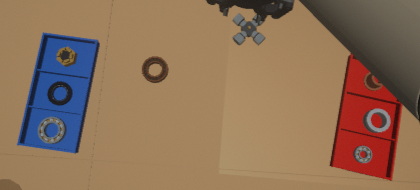

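The scene view shows the red tray with the small bearing at (100,333), the collar at (138,367) and the bush standing at (215,392). In the top view the blue tray holds the nut at (66,56), the seal at (60,93) and the bearing at (52,130). The rusty bearing and the cross haven't moved, and the arm is clear.

```bash
python3 -c "
from workcell import bot
print(bot.sign_off())"
```

```text
the job is handed in; nothing more can be done
None
```

Both kits are made up and the job is handed in: all five parts sit flat in their own compartments, set down in the order you listed, and the rusty bearing, cross and collar were left where they were; it took about 35 s of the 109 s allowed.

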